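# Make up the labelling kit and the goods-receipt kit

### The job

Make up two kits from the five things set out on the table just behind the trays (not from the goods stored at the far right): put the label roll and one glue stick into the tray with two compartments, and the rubber stamp, the box of staples and the other glue stick into the tray with three compartments. Put one thing in each compartment, any compartment of the right tray, resting on its floor and the same way up as it stands now. Leave the grey tape roll and the hand scanner where they are.

Things in the scene. Friction and masses are not known exactly. Their poses are not given: they have to be found in the camera images.
- label_roll: white roll of blank labels with a core hole, lying flat (axis upright): 63 mm diameter, 40 mm high. Origin: centre of the underside, z up.
- glue_stick_a: glue stick standing on its end, a round barrel with a cap: 26 mm diameter, 97 mm tall; straight sides from the foot to 70 mm up. Origin: centre of the foot, z up. The two glue sticks are alike and interchangeable.
- glue_stick_b: glue stick standing on its end, a round barrel with a cap: 26 mm diameter, 97 mm tall; straight sides from the foot to 70 mm up. Origin: centre of the foot, z up. The two glue sticks are alike and interchangeable.
- rubber_stamp: wooden rubber stamp standing on its block: block about 22 (x) x 48 (y) mm and 20 mm high, above it a turned round handle with a 20 mm waist and, from 46 to 85 mm up, a round knob 31 mm in diameter to hold it by; 85 mm tall in all. Origin: centre of the underside, z up.
- staple_box: small flat cardboard box of staples with a paper band: 41 (x) x 62 (y) x 22 (z) mm, lying flat. Origin: centre of the underside, z up.
- tray_two: short wooden tray with two compartments, 94 x 183 mm outside. Fixed to the table. 12 mm high; floor 3 mm thick, walls 5 mm; compartments 84 x 84 mm and 9 mm deep, in one row along the tray's y axis. Origin: centre of the underside; z up. Compartment centres at x = 0, y = -44.5 and +44.5 mm.
- tray_three: long wooden tray with three compartments, 94 x 272 mm outside. Fixed to the table. 12 mm high; floor 3 mm thick, walls 5 mm; compartments 84 x 84 mm and 9 mm deep, in one row along the tray's y axis. Origin: centre of the underside; z up. Compartment centres at x = 0, y = -89, 0 and +89 mm.
- grey_tape_roll: roll of grey tape lying flat, 104 mm diameter, 50 mm high, at the left; to be left alone. Origin: centre of the underside.
- scanner: dark grey hand scanner lying down, 66 x 172 x 46 mm, at the right; to be left alone. Origin: centre of the underside.

How it is judged:
By the outcome, as a careful person would: the job done as asked, in the order asked, and still so for the second after the job is handed in, with the robot touching nothing.
It also fails if it takes over 122 s, if anything falls off the work surface, if the arm or the gripper's body presses on something with over 40 N, if the wrist force passes 120 N, or if a joint passes its speed limit or range.

### The arm

A 7-joint arm with a two-finger parallel gripper is mounted at the origin on a cart in front of the work surface, level with it; the furniture and walls round the work are solid. World frame = base frame: x ahead of the robot, y to its left, z up, the work surface at z = 0. Lengths are in mm, angles in degrees, forces in N, time in s.
With the tool pointing down it reaches from about 400 to 875 mm from the base axis. Payload 6.5 kg.
Tool frame: the origin (TCP) lies on the centre line of the jaws, within the pads' length; the fingertips stand 17 mm ahead of it and the grasp point (between the pads) lies 2 mm behind it (manip.tcp_to_tips is the distance from the TCP to the fingertips, in mm); z points along the fingers, y is the line along which they close (so a half turn about z gives the same grasp; the last joint's range is limited). The gripper opens to 88 mm and grips with 3 to 60 N. Pads are 18 mm wide; open, the fingers measure 123 mm over their backs; the gripper's body (75 mm by 187 mm) begins 45 mm behind the grasp point.
Start: joints at [-72.261, 30.733, -0.252, 88.115, 0.149, 61.152, -4.079], TCP at [238.555, 604.633, 255.716] pointing down, gripper open.
Joint ranges: [-154.64, 154.64], [-21.42, 123.67], [-72.66, 72.17], [13.99, 137.28], [-74.86, 254.86], [10.95, 109.41], [-158.01, 158.01]. Speed limits (degrees/s): [136.94, 136.94, 180, 180, 180, 180, 180].

### API

Orientations are given as [roll, pitch, yaw] about the fixed x, y, z axes, in that order (R = Rz(yaw) Ry(pitch) Rx(roll)).
In Python, from rig import manip, eyes, order gives the robot as it stands.
- The arm moves only by the tool apply_moves, never from a script. Its argument "increments" is a list that holds one entry, the list of rows, each a list of 5 numbers: the finger opening in cm, from 0 to 8.81, then the shift along the tool's x, y, z in cm, then the turn about the tool's z in degrees. A call has 1 to 10 rows; each row shifts and turns the commanded pose from where the row before left it, along the tool's axes as they then stand; what a row does not reach is not made up. A row lasts 1/8 s, in which the tool goes at most 62.5 mm and 10.7 degrees, less where a joint would pass 70% of its speed; a pose out of reach is approached as far as the arm can. A call with a gripper value outside its range is refused whole. The fingers move at their own pace and stop on an object; "newtons" is the grip in N (left out, the last holds). Time passes only in rows, so rows that do not move let the fingers close. It gives the time, the measured TCP pose, the force, the opening and the grip force at its end, in the units of the state.
- manip.observe(): the state, without advancing time (a new reading comes with each control period).
- eyes.snapshot(name): name is "scene" or "side" or "wrist"; returns a dict with "img" (400x640x3 uint8, red, green, blue), "camera_matrix" (3x3 intrinsics, pixels), "k1" (the pictures are not rectified: a ray, as slopes to the right and down, at radius r is drawn at 1 + k1 r^2 times it, then the intrinsics apply), "view" (4x4, takes a point from world to camera coordinates). Camera axes: x right, y down, z forward; pixel columns grow to the right and rows downward; lengths in mm; the calibration is good to about 2 mm. A picture is of the moment at which its call begins. There is no depth.
- order.close_job(): hands the job in; it is judged then, once.
The state is a dict: "time": time; "joint_positions": joint angles; "qd": joint speeds; "tau": joint torques, N m; "position": TCP position; "orientation": TCP orientation; "wrist_force": force on the tool from outside, world axes, zero at the start; "moment": the same for the moment, N m; "grip_width": finger opening in mm; "gripper_force": force on a finger pad.
Only numpy, scipy, OpenCV 4.12 (cv2) and the standard library are available. Lean on these libraries where they do the work, as an engineer would, in place of code of your own. Each camera call takes 0.05 s, during which the arm holds its last target. There are 200 camera calls.

## Working session

There is one attempt and no reset: what is moved stays moved. The work goes in short steps, Python scripts to look and compute and a tool call to move; the robot and the scene stay as the last step left them, time stands still between calls to the robot, and variables do not carry over. Pictures are saved under pics/ and viewed, at most 14 in all, crops included, and the job is handed in when it is done.

Besides the shell and the picture viewer there is one more tool, called after "Emit:" as name([rows], argument=value, ...), one row to a line, values as JSON. apply_moves: Moves the arm, as the interface text tells. Its arguments: {"type":"object","properties":{"increments":{"type":"array","items":{"type":"array","items":{"type":"array","items":{"type":"number"}}}},"newtons":{"type":"number"}},"required":["increments"]}

```bash
ls; mkdir -p pics
python3 - <<'E'
from rig import manip, eyes, order
import cv2
s=manip.observe(); print(s['time'],s['position'],s['orientation'],s['grip_width'])
for n in ['scene','side','wrist']:
    d=eyes.snapshot(n); cv2.imwrite(f'pics/{n}0.png',d['img'][:,:,::-1]); print(n,d['camera_matrix'],d['k1'],d['view'])
E
```

```text
pics
0.0 [238.35602875 604.09580842 254.85233462] [-1.79902566e+02  6.03022070e-03  1.58472426e+02] 87.92442535486909
scene [[365.26214464   0.         312.20187007]
 [  0.         365.26214464 200.54275563]
 [  0.           0.           1.        ]] -0.04397107353249956 [[ 6.41743835e-01 -7.66678471e-01  1.92086798e-02 -3.72134949e+02]
 [-4.07410251e-01 -3.62026628e-01 -8.38423287e-01  2.40775712e+02]
 [ 6.49755137e-01  5.30227162e-01 -5.44681024e-01  8.83501990e+02]
 [ 0.00000000e+00  0.00000000e+00  0.00000000e+00  1.00000000e+00]]
side [[427.78053927   0.         322.14151111]
 [  0.         427.78053927 197.63555259]
 [  0.           0.           1.        ]] -0.07179754969119598 [[ 9.24950504e-01 -3.79777455e-01  1.53509290e-02 -5.13534920e+02]
 [-2.41585046e-01 -6.18602289e-01 -7.47641541e-01  1.62026948e+02]
 [ 2.93433521e-01  6.87822865e-01 -6.63925052e-01  1.06370852e+03]
 [ 0.00000000e+00  0.00000000e+00  0.00000000e+00  1.00000000e+00]]
wrist [[343.33847821   0.         319.93916439]
 [  0.         343.33847821 199.11992656]
 [  0.           0.           1.        ]] 0.011927574437777904 [[ 3.66503773e-01  9.30415649e-01 -1.30577532e-03 -6.48988537e+02]
 [ 8.96833514e-01 -3.52900947e-01  2.66740643e-01 -3.67563178e+01]
 [ 2.47718859e-01 -9.89325150e-02 -9.63767464e-01  3.88656240e+02]
 [ 0.00000000e+00  0.00000000e+00  0.00000000e+00  1.00000000e+00]]
```

View pics/scene0.png

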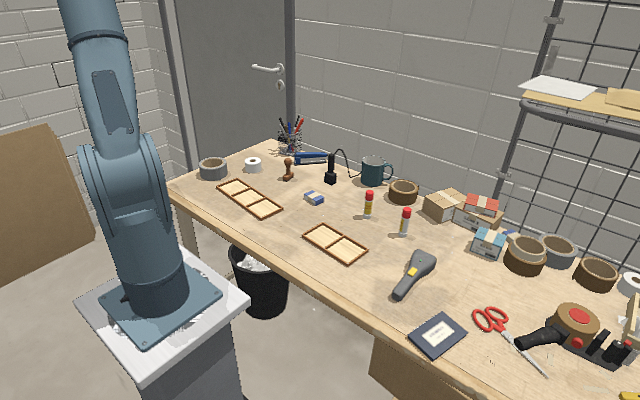

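View pics/side0.png

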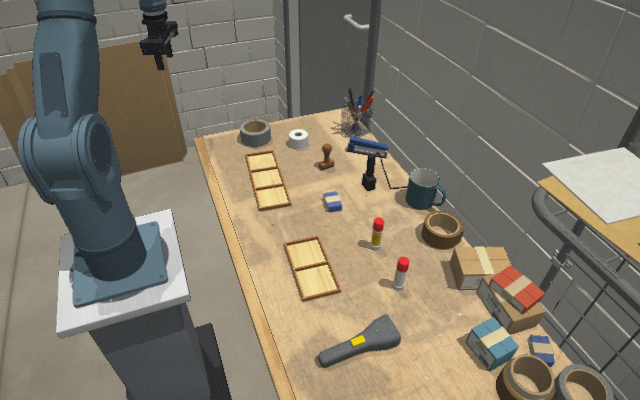

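View pics/wrist0.png

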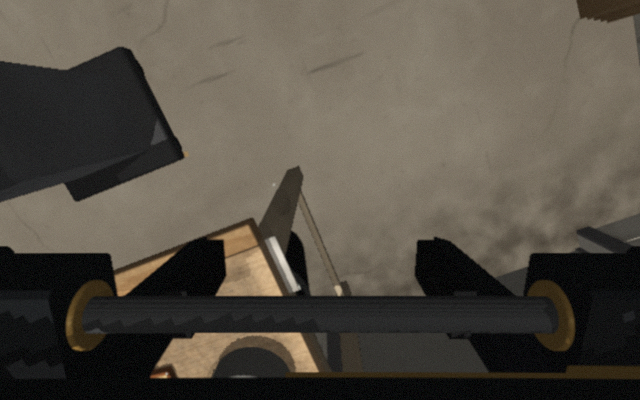

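```bash
cat > h.py <<'E'
from rig import manip, eyes, order
import numpy as np, cv2
def rays(d,px):
    px=np.asarray(px,float).reshape(-1,1,2)
    u=cv2.undistortPoints(px,d['camera_matrix'],np.array([d['k1'],0,0,0,0])).reshape(-1,2)
    R=d['view'][:3,:3];t=d['view'][:3,3]
    return -R.T@t,(np.c_[u,np.ones(len(u))]@R)
def plane(d,px,z):
    o,r=rays(d,px); return o+r*((z-o[2])/r[:,2])[:,None]
def tri(ds,pxs):
    A=np.zeros((3,3));b=np.zeros(3)
    for d,p in zip(ds,pxs):
        o,r=rays(d,p);r=r[0]/np.linalg.norm(r[0]);M=np.eye(3)-np.outer(r,r);A+=M;b+=M@o
    return np.linalg.solve(A,b)
def proj(d,X):
    R=d['view'][:3,:3];X=np.asarray(X,float).reshape(-1,3)
    return cv2.projectPoints(X,cv2.Rodrigues(R)[0],d['view'][:3,3],d['camera_matrix'],np.array([d['k1'],0,0,0,0]))[0].reshape(-1,2)
E
python3 - <<'E'
from h import *
S=eyes.snapshot('scene');D=eyes.snapshot('side')
np.set_printoptions(precision=1,suppress=True)
P={'roll':((253,161),(298,134)),'stamp':((288,160),(327,146)),'staple':((314,197),(332,200)),'gA':((369,192),(378,220)),'gB':((406,209),(403,260)),'t3':((250,200),(267,180)),'t2':((335,244),(312,267)),'tape':((213,164),(255,128))}
for k,(a,b) in P.items(): print(k,tri((S,D),(a,b)),plane(S,[a],10)[0],plane(D,[b],10)[0])
a=cv2.resize(S['img'][140:275,190:430],(800,450),interpolation=2);cv2.imwrite('pics/sc.png',a[:,:,::-1])
b=cv2.resize(D['img'][110:310,230:430],(600,600),interpolation=2);cv2.imwrite('pics/dc.png',b[:,:,::-1])
E
```

```text
roll [597.5 316.4  44.6] [640.9 366.6  10. ] [615.3 368.8  10. ]
stamp [639.1 168.2  82.5] [743.  266.7  10. ] [681.5 264.8  10. ]
staple [584.2  -3.2  20.2] [595.8   5.4  10. ] [589.4   8.6  10. ]
gA [ 624.  -190.6   98.5] [ 752.1 -120.2   10. ] [ 674.9 -113.4   10. ]
gB [ 617.9 -322.5   96.5] [ 742.8 -272.    10. ] [ 666.5 -263.9   10. ]
t3 [441.8 165.3   5.9] [435.9 156.5  10. ] [441.1 164.3  10. ]
t2 [ 447.3 -197.1    4.4] [ 441.  -202.2   10. ] [ 445.9 -200.1   10. ]
tape [472.5 400.4  49.1] [516.1 466.2  10. ] [485.9 460.6  10. ]
```

View pics/sc.png

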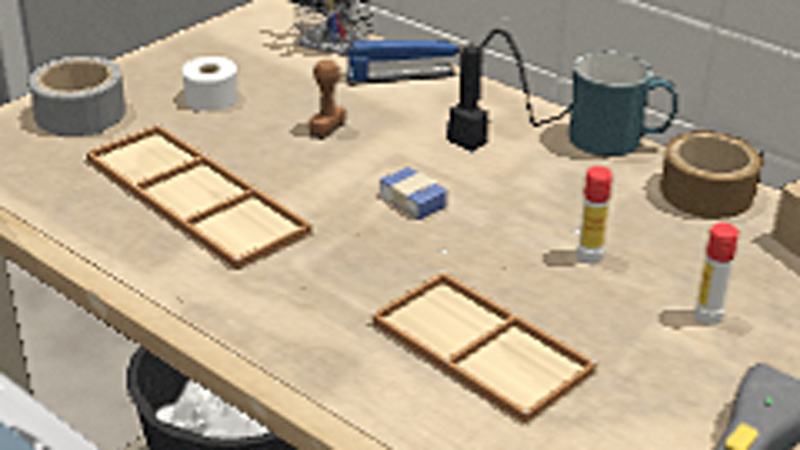

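View pics/dc.png

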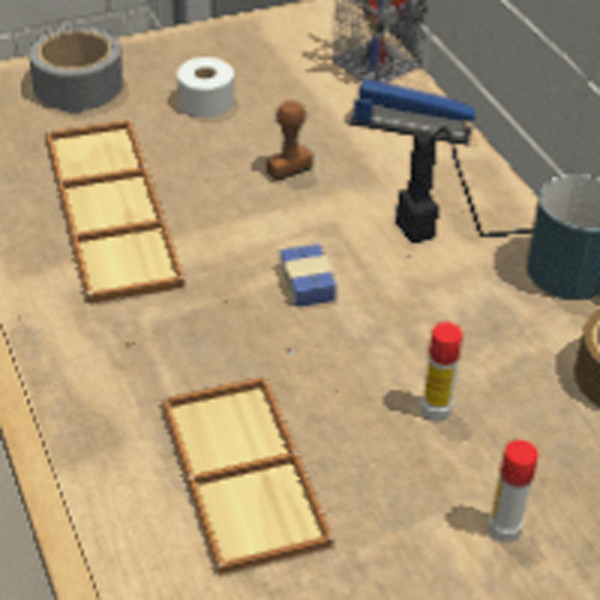

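```bash
cat > m.py <<'E'
from h import *
np.set_printoptions(precision=1,suppress=True)
S=eyes.snapshot('scene');D=eyes.snapshot('side')
def big(m,box):
    x0,y0,x1,y1=box; q=np.zeros_like(m);q[y0:y1,x0:x1]=m[y0:y1,x0:x1]
    n,l,s,c=cv2.connectedComponentsWithStats(q.astype(np.uint8));i=1+np.argmax(s[1:,4]);return (l==i).astype(np.uint8),s[i],c[i]
for nm,d,B in (('scene',S,dict(gA=(355,180,385,225),gB=(390,198,425,240),st=(275,150,303,185),ro=(240,150,268,177),bx=(298,183,330,210),t3=(210,172,290,222),t2=(295,215,375,270))),
             ('side',D,dict(gA=(365,210,392,252),gB=(388,250,415,293),st=(312,140,340,172),ro=(285,125,312,152),bx=(318,187,348,214),t3=(240,148,295,213),t2=(280,230,343,303)))):
    im=d['img'].astype(int);r,g,b=im[:,:,0],im[:,:,1],im[:,:,2]
    hsv=cv2.cvtColor(d['img'],cv2.COLOR_RGB2HSV)
    red=(r>140)&(g<80)&(b<80)
    for k in('gA','gB'):
        m,s,c=big(red,B[k]);print(nm,k,s,c,'z83.5:',plane(d,[c],83.5)[0])
    m,s,c=big((r<140)&(r-b>25)&(g<95),B['st']);ys,xs=np.nonzero(m);print(nm,'stamp',s)
    mm=m.copy();mm[s[1]+11:]=0;print([ (y,xs[ys==y].min(),xs[ys==y].max()) for y in np.unique(ys)])
    m,s,c=big((abs(r-b)<35)&(r>110),B['ro']);print(nm,'roll',s,c,'z20',plane(d,[c],20)[0])
    m,s,c=big(b-r>15,B['bx']);print(nm,'bx blue',s,c)
    for k in('t3','t2'):
        m,s,c=big((r<165)&(r-b>50)&(r>60),B[k]);
        h=cv2.convexHull(cv2.findContours(m,0,1)[0][0]) if 0 else cv2.convexHull(np.argwhere(m)[:,::-1].astype(np.int32))
        p=plane(d,h.reshape(-1,2),12)[:,:2].astype(np.float32);print(nm,k,s,cv2.minAreaRect(p))
E
python3 m.py
```

```text
scene gA [366 192   7   6  19] [369.8 194.7] z83.5: [ 633.1 -189.8   83.5]
scene gB [403 209   8   7  24] [407.5 212.4] z83.5: [ 623.8 -326.3   83.5]
scene stamp [283 160  10  21 108]
[(np.int64(160), np.int64(285), np.int64(290)), (np.int64(161), np.int64(284), np.int64(290)), (np.int64(162), np.int64(284), np.int64(291)), (np.int64(163), np.int64(285), np.int64(291)), (np.int64(164), np.int64(285), np.int64(290)), (np.int64(165), np.int64(286), np.int64(289)), (np.int64(166), np.int64(286), np.int64(289)), (np.int64(167), np.int64(286), np.int64(289)), (np.int64(168), np.int64(287), np.int64(289)), (np.int64(169), np.int64(286), np.int64(289)), (np.int64(170), np.int64(286), np.int64(289)), (np.int64(171), np.int64(286), np.int64(289)), (np.int64(172), np.int64(286), np.int64(289)), (np.int64(173), np.int64(286), np.int64(290)), (np.int64(174), np.int64(285), np.int64(292)), (np.int64(175), np.int64(284), np.int64(292)), (np.int64(176), np.int64(283), np.int64(292)), (np.int64(177), np.int64(283), np.int64(291)), (np.int64(178), np.int64(283), np.int64(289)), (np.int64(179), np.int
[... 1441 characters left out ...]
64(163), np.int64(318), np.int64(333)), (np.int64(164), np.int64(318), np.int64(333)), (np.int64(165), np.int64(318), np.int64(333)), (np.int64(166), np.int64(318), np.int64(330)), (np.int64(167), np.int64(318), np.int64(327)), (np.int64(168), np.int64(319), np.int64(324)), (np.int64(169), np.int64(320), np.int64(320))]
side roll [287 129  21  20 301] [298.6 138.5] z20 [602.8 327.4  20. ]
side bx blue [327 201  15  11 123] [334.2 205.8]
side t3 [245 150  45  52 267] ((440.4372253417969, 182.52316284179688), (260.925537109375, 94.9430160522461), 83.4228744506836)
side t2 [284 237  58  61 329] ((443.9485778808594, -199.10101318359375), (187.16416931152344, 97.11161041259766), 84.1282958984375)
```

```bash
cat >> h.py <<'E'
from scipy.spatial.transform import Rotation as Ro
def go(x,y,z,yaw=None,p=None,y0=None):
    s=manip.observe(); p=s['position'] if p is None else np.array(p); y0=s['orientation'][2] if y0 is None else y0
    yaw=y0 if yaw is None else yaw
    t=Ro.from_euler('xyz',[180,0,yaw],degrees=True).inv().apply(np.array([x,y,z])-p)/10
    print('turn',round((y0-yaw+180)%360-180,1),'shift cm',t.round(2),'rows',round(np.linalg.norm(t)/6.25,1))
E
python3 - <<'E'
from h import *
np.set_printoptions(precision=1,suppress=True)
W=eyes.snapshot('wrist');s=manip.observe()
R=Ro.from_euler('xyz',s['orientation'],degrees=True)
o,r=rays(W,[(320,20),(320,100),(320,200),(320,240)])
print('cam in tool',R.inv().apply(o-s['position']),R.inv().apply(r))
go(604,328,250,174)
E
```

```text
cam in tool [  68.6   -0.2 -128.5] [[ 0.2  0.   1.1]
 [ 0.   0.   1. ]
 [-0.3  0.   1. ]
 [-0.4  0.   0.9]]
turn -15.5 shift cm [-39.2 -23.7   0.6] rows 7.3
```

Emit:
apply_moves([
  [[8.8,0,0,0,-7.75],[8.8,0,0,0,-7.75],[8.8,-4.9,-2.95,0,0],[8.8,-4.9,-2.95,0,0],[8.8,-4.9,-2.95,0,0],[8.8,-4.9,-2.95,0,0],[8.8,-4.9,-2.95,0,0],[8.8,-4.9,-2.95,0,0],[8.8,-4.9,-2.95,0,0],[8.8,-4.9,-2.95,0,0]],
])

```text
time: 1.65
position: [604.9, 327.6, 255.9]
orientation: [180.0, 0.0, 174.0]
wrist_force: [0.3, 0.7, -0.3]
grip_width: 87.6
gripper_force: 0.0
```

Run:
```python
from h import *
W=eyes.snapshot('wrist');s=manip.observe();print(s['time'],s['position'],s['orientation'],s['joint_positions'])
cv2.imwrite('pics/w1.png',W['img'][:,:,::-1])
print(proj(W,[[604,328,40],[604,328,0],[640,168,85]]))
```

```text
1.7 [612.00898849 318.80446353 255.73726624] [-179.72906052    0.34513386  173.42432234] [-32.68166487  34.71174158   1.93181657  81.4770018   -0.75230913
  63.72083977  52.66147267]
[[320.22667852 172.95114321]
 [320.18225627 166.11390461]
 [153.40252885 237.73543054]]
```

View pics/w1.png

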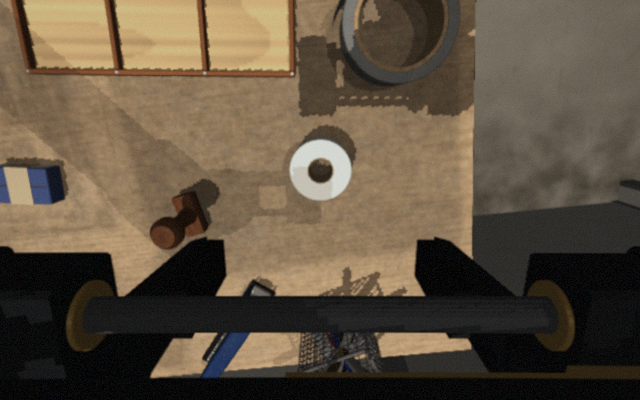

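```bash
cat > w.py <<'E'
from h import *
np.set_printoptions(precision=1,suppress=True)
def comp(m,seed=None):
    n,l,s,c=cv2.connectedComponentsWithStats(m.astype(np.uint8));i=1+np.argmax(s[1:,4]);return (l==i).astype(np.uint8),s[i],c[i]
W=eyes.snapshot('wrist');W=eyes.snapshot('wrist');s=manip.observe();print(s['time'],s['position'],s['orientation'][2])
im=W['img'].astype(int);r,g,b=im[:,:,0],im[:,:,1],im[:,:,2]
E
python3 - <<'E'
from w import *
m,st,c=comp((r>120)&(abs(r-b)<25)&(np.indices(r.shape)[0]<235))
h=cv2.convexHull(np.argwhere(m)[:,::-1].astype(np.int32)).reshape(-1,2)
p=plane(W,h,40)[:,:2].astype(np.float32)
print('roll',st,c,cv2.minEnclosingCircle(p),cv2.fitEllipse(p))
q=b-r>20; q[:,120:]=0;q[235:]=0
m=q.astype(np.uint8);h=cv2.convexHull(np.argwhere(m)[:,::-1].astype(np.int32)).reshape(-1,2)
print('box',h.min(0),h.max(0),cv2.minAreaRect(plane(W,h,22)[:,:2].astype(np.float32)))
print('tray3 corners',plane(W,[(29,73),(294,75)],12))
print('knob',plane(W,[(167,234)],75))
go(0,0,0)
cv2.imwrite('pics/w2.png',W['img'][:,:,::-1])
E
```

```text
1.8 [606.5 324.7 255.4] 173.59153390010053
roll [ 296  133   63   62 2483] [327.2 162.9] ((601.0325927734375, 328.1319580078125), 31.743417739868164) ((600.9650268554688, 328.2826232910156), (62.66701889038086, 63.11860656738281), 143.59913635253906)
box [  0 164] [ 65 200] ((587.8983764648438, 10.223705291748047), (71.10013580322266, 38.934635162353516), 82.46760559082031)
tray3 corners [[479.1  38.   12. ]
 [510.9 304.6  12. ]]
knob [[644.9 168.   75. ]]
turn 0.0 shift cm [ 56.6 -39.   25.5] rows 11.7
```

Run:
```python
from h import *
s=manip.observe();print(s['position'],s['orientation'],s['qd'].round(1) if hasattr(s['qd'],'round') else s['qd'])
go(601.5,328.2,80)
```

```text
[606.52860332 324.66735691 255.43108189] [-1.79891675e+02  9.00614803e-02  1.73591534e+02] [-3.3 -0.9 -3.9  1.7 -1.3  0.  -1.1]
turn 0.0 shift cm [ 0.54  0.29 17.54] rows 2.8
```

Emit:
apply_moves([
  [[8.8,0.2,-0.1,0,0],[8.8,0,0,5,0],[8.8,0,0,6,0],[8.8,0,0,5,0],[8.8,0,0,3,0],[8.8,0,0,2,0],[8.8,0,0,1.4,0],[8.8,0,0,0,0]],
])

```text
time: 2.8
position: [601.0, 328.3, 31.5]
orientation: [-180.0, -0.0, 174.0]
wrist_force: [0.2, 0.1, -0.1]
grip_width: 87.8
gripper_force: 0.0
```

Emit:
apply_moves([
  [[5.5,0,0,0,0],[5.5,0,0,0,0],[5.5,0,0,0,0],[5.5,0,0,0,0],[5.5,0,0,0,0],[5.5,0,0,0,0]],
], newtons=20)

```text
time: 3.55
position: [602.0, 328.2, 32.5]
orientation: [180.0, 0.1, 174.0]
wrist_force: [0.1, -0.9, 5.5]
grip_width: 62.5
gripper_force: 20.0
```

Emit:
apply_moves([
  [[5.5,0,0,-2,0],[5.5,0,0,-5,0],[5.5,0.3,-2,-4,0],[5.5,0.4,-4,-2,0],[5.5,0.5,-6,0,0],[5.5,0.5,-6,0,0],[5.5,0.5,-6,0,0],[5.5,0.5,-6,0,0],[5.5,0.5,-6,0,0],[5.5,0.5,-6,0,0]],
])

```text
time: 4.8
position: [520.2, -87.7, 162.8]
orientation: [180.0, 0.1, 174.0]
wrist_force: [1.3, -1.1, -1.0]
grip_width: 62.4
gripper_force: 20.0
```

Emit:
apply_moves([
  [[5.5,0.5,-5,0,0],[5.5,0.5,-3.6,0,0],[5.5,0.5,-2,0,0],[5.5,0,0,0,0],[5.5,0,0,0,0]],
])

```text
time: 5.42
position: [495.1, -188.4, 162.2]
orientation: [180.0, 0.0, 174.0]
wrist_force: [0.4, 0.7, -2.1]
grip_width: 62.3
gripper_force: 20.0
```

Run:
```python
from w import *
cv2.imwrite('pics/w3.png',W['img'][:,:,::-1]);print(s['joint_positions'],s['wrist_force'],s['grip_width'])
```

```text
5.525 [ 495.1 -188.1  161.9] 174.09767857928236
[ 13.2  26.4   3.5 110.9  -2.4  42.7 102.2] [ 0.8  0.3 -1.2] 62.25396828091568
```

View pics/w3.png

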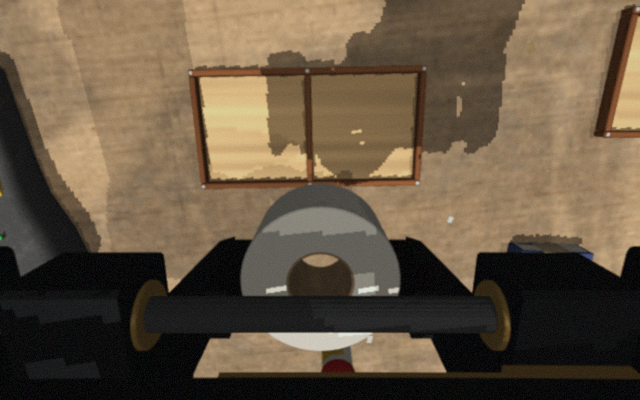

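Run:
```python
from w import *
p=plane(W,[(190,71),(425,68),(419,184),(203,187)],12)[:,:2]; print(p,p.mean(0),[np.linalg.norm(p[i]-p[i-1]) for i in range(4)])
c,sz,a=cv2.minAreaRect(p.astype(np.float32));print(c,sz,a)
d=p[1]-p[0]+p[2]-p[3];a=np.arctan2(d[1],d[0]);print('yaw',np.degrees(a)-90)
u=np.array([np.cos(a),np.sin(a)])
for k in(-44.5,44.5): print(k,p.mean(0)+k*u)
print('t3',plane(W,[(637,9),(605,135)],12))
t=p.mean(0)+44.5*u
go(t[0],t[1],60)
```

```text
5.625 [ 495.  -188.5  161.8] 174.0766193913067
[[ 392.8 -277. ]
 [ 408.9  -99.2]
 [ 498.9 -105.9]
 [ 483.1 -284.8]] [ 445.9 -191.7] [np.float64(90.61161629752692), np.float64(178.55551971390074), np.float64(90.29743602315385), np.float64(179.60249366451552)]
(445.87066650390625, -191.4586944580078) (179.8068389892578, 90.61138916015625) 84.9306869506836
yaw -5.120921375742128
-44.5 [ 442. -236.]
44.5 [ 449.9 -147.4]
t3 [[385.3  53.1  12. ]
 [474.1  41.5  12. ]]
turn 0.0 shift cm [ 4.9  3.6 10.2] rows 1.9
```

Emit:
apply_moves([
  [[5.5,2.5,1.8,0,0],[5.5,2.4,1.8,2,0],[5.5,0,0,4,0],[5.5,0,0,3,0],[5.5,0,0,1.7,0],[5.5,0,0,0,0],[5.5,0,0,0,0]],
])

```text
time: 6.5
position: [450.4, -148.9, 55.5]
orientation: [-180.0, 0.1, 174.0]
wrist_force: [-0.3, -0.1, -1.8]
grip_width: 62.1
gripper_force: 20.0
```

Run:
```python
from w import *
D=eyes.snapshot('side');S=eyes.snapshot('scene')
a=cv2.resize(D['img'][220:310,270:350],(400,450),interpolation=2);b=cv2.resize(S['img'][215:275,295:380],(400,282),interpolation=2)
o=np.zeros((450,800,3),np.uint8);o[:,:400]=a;o[:282,400:]=b;cv2.imwrite('pics/pl1.png',o[:,:,::-1])
```

```text
6.6 [ 450.4 -149.    55.7] 173.9642238832666
```

View pics/pl1.png

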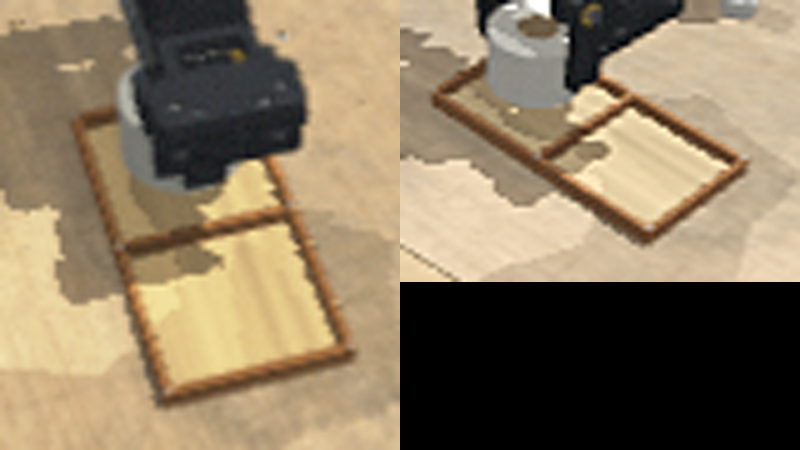

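Run:
```python
from h import *
np.set_printoptions(precision=1,suppress=True)
D=eyes.snapshot('side');S=eyes.snapshot('scene')
p=plane(S,[(368.3,249.6),(347.7,264),(302.2,235.6)],12)[:,:2];print(p,(p[0]+p[2])/2)
p=plane(D,[(340.4,289.5),(302.6,299),(285,243.4)],12)[:,:2];print(p,(p[0]+p[2])/2)
# roll silhouette check: scene white blob
print(plane(S,[(295+(487+567)/2/4.706,215+37/4.706)],96-41)) 
for d in (S,D): print(proj(d,[450,-149,23]),proj(d,[450,-149,64]))
```

```text
[[ 481.7 -289.9]
 [ 394.4 -280. ]
 [ 405.7 -106.8]] [ 443.7 -198.3]
[[ 482.6 -288.9]
 [ 391.1 -281.2]
 [ 408.7 -103.5]] [ 445.7 -196.2]
[[ 613.9 -335.1   55. ]]
[[322.8 231.6]] [[323.2 220.4]]
[[306.1 248.5]] [[306.  237.4]]
```

Emit:
apply_moves([
  [[5.5,0.1,-0.1,1,0],[5.5,0,0,0.6,0],[5.5,0,0,0.35,0],[5.5,0,0,0,0]],
])

```text
time: 7.3
position: [448.1, -149.5, 35.1]
orientation: [180.0, -0.1, 174.0]
wrist_force: [-1.8, 0.1, 3.1]
grip_width: 62.1
gripper_force: 20.0
```

Emit:
apply_moves([
  [[8,0,0,0,0],[8,0,0,0,0],[8,0,0,-1,0],[8,0,0,-3,0],[8,0,0,-6,0],[8,0,0,-6,0],[8,0,0,-4,0],[8,-3,-3,0,0],[8,-5,-4,0,0]],
])

```text
time: 8.43
position: [520.3, -226.5, 237.2]
orientation: [180.0, 0.1, 174.1]
wrist_force: [0.3, 0.0, 0.1]
grip_width: 80.2
gripper_force: 0.0
```

Run:
```python
from h import *
go(600,-320,235)
```

```text
turn 0.0 shift cm [-8.89 -8.47  0.22] rows 2.0
```

Emit:
apply_moves([
  [[5,-4,-4,0,0],[5,-3,-3,0,0],[5,-1,-1,0,0],[5,0,0,0,0],[5,0,0,0,0]],
])

```text
time: 9.05
position: [590.3, -313.5, 235.5]
orientation: [180.0, -0.0, 174.0]
wrist_force: [-0.6, 1.2, -0.2]
grip_width: 50.1
gripper_force: 0.0
```

Run:
```python
from w import *
cv2.imwrite('pics/w4.png',W['img'][:,:,::-1])
red=(r>110)&(g<70)&(b<70);red[300:]=0
n,l,st,c=cv2.connectedComponentsWithStats(red.astype(np.uint8))
for i in range(1,n):
    if st[i,4]>60:
        h=cv2.convexHull(np.argwhere(l==i)[:,::-1].astype(np.int32)).reshape(-1,2)
        print(st[i],c[i],'z90',plane(W,[c[i]],90)[0])
print(proj(W,[[620,-322,0],[620,-322,97],[628,-187,97]]))
```

```text
9.15 [ 590.5 -313.5  235.6] 174.02136281490337
[  0  53  15  36 261] [ 7.2 74.6] z90 [ 477.6 -535.9   90. ]
[457 206  34  28 694] [474.9 219.6] z90 [ 628.8 -186.5   90. ]
[298 213  30  28 642] [312.3 226.7] z90 [ 621.  -323.1   90. ]
[[314.9 197.6]
 [313.4 228.4]
 [478.  221.5]]
```

View pics/w4.png

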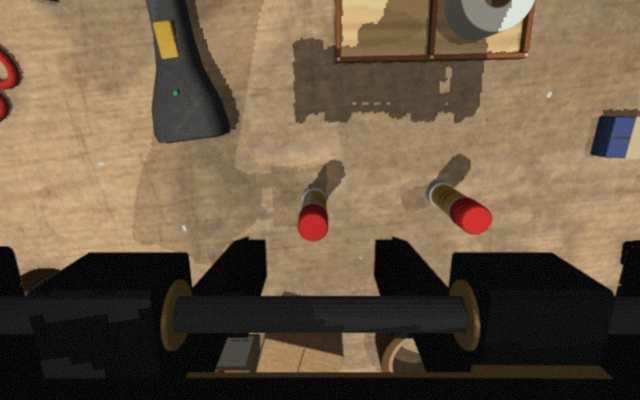

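Run:
```python
from h import *
go(620.5,-323,58)
```

```text
turn 0.0 shift cm [-3.09 -0.63 17.76] rows 2.9
```

Emit:
apply_moves([
  [[5,-2,-0.4,0,0],[5,-1.1,-0.2,2,0],[5,0,0,4,0],[5,0,0,5,0],[5,0,0,4,0],[5,0,0,2,0],[5,0,0,0.8,0],[5,0,0,0,0],[5,0,0,0,0]],
])

```text
time: 10.28
position: [622.0, -324.3, 59.0]
orientation: [-179.9, 0.1, 174.0]
wrist_force: [0.0, -0.0, 0.0]
grip_width: 50.1
gripper_force: 0.0
```

Emit:
apply_moves([
  [[2,0,0,0,0],[2,0,0,0,0],[2,0,0,0,0],[2,0,0,0,0],[2,0,0,0,0]],
], newtons=15)

```text
time: 10.9
position: [621.1, -323.8, 57.5]
orientation: [-180.0, 0.0, 174.0]
wrist_force: [-1.2, -0.0, 2.7]
grip_width: 25.8
gripper_force: 15.0
```

Run:
```python
from h import *
s=manip.observe();p=s['position'];print(p)
go(p[0],p[1],130);go(441,-239.5,130)
```

```text
[ 621.14819763 -323.81759343   57.51677014]
turn 0.0 shift cm [ 0.    0.   -7.25] rows 1.2
turn 0.0 shift cm [18.8   6.49 -7.25] rows 3.4
```

Emit:
apply_moves([
  [[2,0,0,-1.5,0],[2,0,0,-3.5,0],[2,2,0.6,-2,0],[2,4,1.4,0,0],[2,5,1.8,0,0],[2,4,1.4,0,0],[2,2.5,0.8,0,0],[2,1.3,0.5,0,0],[2,0,0,0,0],[2,0,0,0,0]],
])

```text
time: 12.15
position: [442.2, -239.9, 127.6]
orientation: [-180.0, 0.1, 174.0]
wrist_force: [0.4, 0.3, 0.4]
grip_width: 25.4
gripper_force: 15.0
```

Run:
```python
from h import *
s=manip.observe();print(s['position'],s['grip_width'])
go(441,-239.5,62)
```

```text
[ 442.20418417 -239.89335919  127.56343761] 25.44201894479532
turn 0.0 shift cm [0.12 0.03 6.56] rows 1.0
```

Emit:
apply_moves([
  [[2,0.1,0,2,0],[2,0,0,2,0],[2,0,0,1.2,0],[2,0,0,0.8,0],[2,0,0,0.5,0],[2,0,0,0,0],[2,0,0,0,0]],
])

```text
time: 13.02
position: [440.1, -239.4, 62.6]
orientation: [-180.0, 0.0, 174.0]
wrist_force: [-0.0, 0.1, -0.4]
grip_width: 25.9
gripper_force: 15.0
```

Emit:
apply_moves([
  [[2,0,0,0.15,0],[2,0,0,0,0],[2,0,0,0,0]],
])

```text
time: 13.4
position: [439.9, -239.2, 60.8]
orientation: [-180.0, 0.0, 174.0]
wrist_force: [-0.5, -0.8, 0.3]
grip_width: 26.0
gripper_force: 15.0
```

Emit:
apply_moves([
  [[3,0,0,0,0],[4,0,0,0,0],[5,0,0,0,0],[5,0,0,-2,0],[5,0,0,-4,0],[5,0,0,-6,0],[5,0,0,-6,0]],
])

```text
time: 14.28
position: [439.4, -239.0, 242.5]
orientation: [180.0, -0.0, 174.0]
wrist_force: [1.7, 0.0, -1.0]
grip_width: 49.9
gripper_force: 0.0
```

Run:
```python
from w import *
cv2.imwrite('pics/w5.png',W['img'][:,:,::-1])
go(600,165,240)
```

```text
14.375 [ 443.  -241.   246.9] 173.94507240420108
turn 0.0 shift cm [-11.3  42.    0.7] rows 7.0
```

View pics/w5.png

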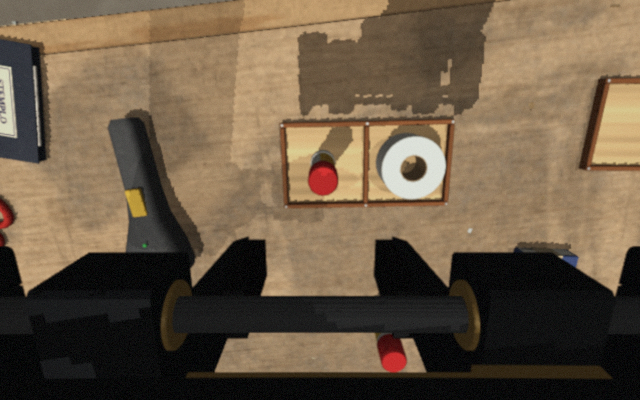

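Emit:
apply_moves([
  [[6,-1,3,0,0],[6,-1.5,5.5,0,0],[6,-1.5,6,0,0],[6,-1.5,6,0,0],[6,-1.5,6,0,0],[6,-1.5,6,0,0],[6,-1.5,5,0,0],[6,-1,3,0,0],[6,-0.3,1.5,0,0],[6,0,0,0,0]],
])

```text
time: 15.62
position: [595.9, 166.7, 240.2]
orientation: [-180.0, -0.1, 174.0]
wrist_force: [-0.6, 0.0, -0.6]
grip_width: 60.0
gripper_force: 0.0
```

Emit:
apply_moves([
  [[6,0,0,0,0],[6,0,0,0,0]],
])

```text
time: 15.88
position: [596.3, 164.8, 240.9]
orientation: [-180.0, 0.0, 173.8]
wrist_force: [0.3, -0.6, 0.4]
grip_width: 60.0
gripper_force: 0.0
```

Run:
```python
from w import *
cv2.imwrite('pics/w6.png',W['img'][:,:,::-1])
print(proj(W,[[642,168,85],[642,168,0]]))
```

```text
15.975 [596.3 165.5 240.9] 173.89466635632843
[[328.7 237.2]
 [326.9 209. ]]
```

View pics/w6.png

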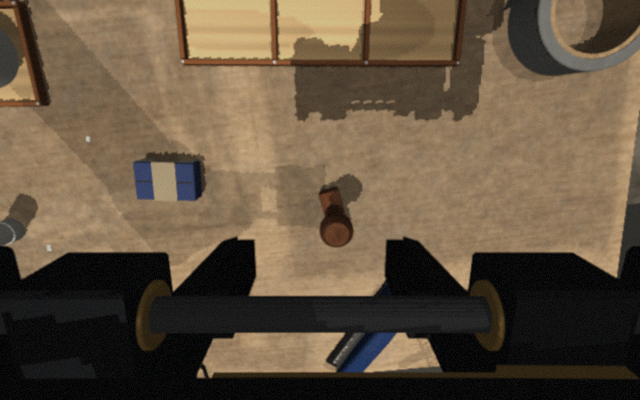

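Run:
```python
from w import *
D=eyes.snapshot('side');S=eyes.snapshot('scene')
print('knob',plane(W,[(337,231)],78))
m=(b-r>15);m[:150]=0;m[210:]=0;m[:,220:]=0
h=cv2.convexHull(np.argwhere(comp(m|((r>150)&(b>110)&(np.indices(r.shape)[1]>140)&(np.indices(r.shape)[1]<190)&(np.indices(r.shape)[0]>158)&(np.indices(r.shape)[0]<200)))[0])[:,::-1].astype(np.int32)).reshape(-1,2)
print('box',h.min(0),h.max(0),cv2.minAreaRect(plane(W,h,22)[:,:2].astype(np.float32)))
t=plane(W,[(183,63),(461,64)],12)[:,:2];d=t[1]-t[0];print('t3',t,np.linalg.norm(d),np.degrees(np.arctan2(d[1],d[0]))-90)
# blue stand head corners, approx pixels in scene & side crops
for n,a,c in(('headL',(349,60),(362,100)),('headR',(460,55),(470,115)),('base',(468,140),(418,235))):
    print(n,tri((S,D),([(190+a[0]/3.333,140+a[1]/3.333)],[(230+c[0]/3,110+c[1]/3)])))
```

```text
16.075 [596.3 166.  240.9] 173.92873838940642
knob [[639.6 176.6  78. ]]
box [133 162] [175 199] ((586.23681640625, -5.136714935302734), (40.9871826171875, 38.961524963378906), 81.85126495361328)
t3 [[476.1  44.8]
 [505.6 313. ]] 269.8149429123058 -6.25674779424449
headL [756.7 240.3  20.7]
headR [836.1 135.2  40.4]
base [718.   24.9   6.2]
```

Run:
```python
from h import *
np.set_printoptions(precision=1,suppress=True)
D=eyes.snapshot('side');S=eyes.snapshot('scene')
print('knob',tri((S,D),([(287.5,162.3)],[(326,149)])))
p=plane(D,np.array([(47,134),(130,123),(183,282),(90,297)])/3+[230,110],12)[:,:2];print(p,p.mean(0),p[[0,2]].mean(0))
p=plane(S,np.array([(88,156),(155,128),(311,229),(238,262)])/3.333+[190,140],12)[:,:2];print(p,p.mean(0),p[[0,2]].mean(0))
go(640,175,66)
```

```text
knob [635.1 166.5  74.3]
[[413.5 312.7]
 [503.8 299.5]
 [472.9  33.5]
 [384.9  45.5]] [443.8 172.8] [443.2 173.1]
[[412.5 309.5]
 [500.3 302.8]
 [471.   33.1]
 [385.1  46.4]] [442.3 172.9] [441.8 171.3]
turn 0.0 shift cm [-4.2  1.3 17.5] rows 2.9
```

Run:
```python
from w import *
def T(p,yaw):
    M=np.eye(4);M[:3,:3]=Ro.from_euler('xyz',[180,0,yaw],degrees=True).as_matrix();M[:3,3]=p;return M
M=np.eye(4);M[:3,:3]=Ro.from_euler('xyz',s['orientation'],degrees=True).as_matrix();M[:3,3]=s['position']
C=W['view']@M
print('cam in tool',np.linalg.inv(C))
for n,p,yaw,px in(('w3',(495,-188.4,161.9),174.07,[(190,71),(425,68),(419,184),(203,187),(637,9),(605,135)]),('w4',(590.5,-313.5,235.6),174.02,[(338,60),(528,57)]),('w5',(441,-240,245),173.95,[(281,122),(453,119),(448,204),(286,206),(603,78),(583,168)]),('w6',(596.3,166,240.9),173.95,[(183,63),(461,64),(40,103)])):
    V=dict(W);V['view']=C@np.linalg.inv(T(p,yaw));print(n,plane(V,px,12)[:,:2].tolist())
D=eyes.snapshot('side');cv2.imwrite('pics/side6.png',D['img'][:,:,::-1])
```

```text
16.375 [596.3 166.6 240.7] 173.97352030023742
cam in tool [[   0.    -1.    -0.3   68.6]
 [   1.     0.     0.    -0.2]
 [  -0.    -0.3    1.  -128.6]
 [   0.     0.     0.     1. ]]
w3 [[392.61935440634386, -277.27929200150925], [408.8123678683097, -99.4122790423333], [498.85483390817154, -106.19204355397612], [482.92396826565044, -285.1173315185503], [385.32940192044407, 52.7833554400448], [474.0997085262925, 41.16373691184998]]
w4 [[483.76478577625295, -285.13123027500706], [500.35905297769295, -105.56029291800692]]
w5 [[386.2021708166125, -274.5819897463185], [401.8512006829597, -98.94554114936042], [492.4537070577789, -104.50045628160885], [476.09824914267284, -281.310897157844], [378.1750456181543, 47.50380184451413], [467.45522131374463, 37.188032479451834]]
w6 [[476.1612301298752, 44.964751467987384], [505.39228563435563, 313.20661928159836], [498.51462789976006, -103.75513805628896]]
```

View pics/side6.png

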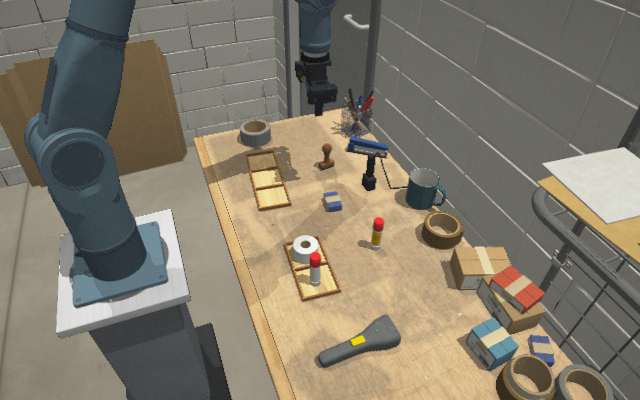

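Emit:
apply_moves([
  [[8,-2.2,0.7,0,0],[8,-2,0.7,0,0],[8,0,0,4,0],[8,0,0,5,0],[8,0,0,4,0],[8,0,0,3,0],[8,0,0,1.5,0],[8,0,0,0,0],[8,0,0,0,0]],
])

```text
time: 17.55
position: [640.6, 176.4, 67.2]
orientation: [179.9, 0.1, 174.0]
wrist_force: [-0.0, -0.2, 0.2]
grip_width: 80.2
gripper_force: 0.0
```

Emit:
apply_moves([
  [[2.5,0,0,0,0],[2.5,0,0,0,0],[2.5,0,0,0,0],[2.5,0,0,0,0],[2.5,0,0,0,0],[2.5,0,0,0,0],[2.5,0,0,0,0]],
])

```text
time: 18.42
position: [639.6, 176.2, 65.8]
orientation: [180.0, 0.0, 174.0]
wrist_force: [-0.7, -1.5, 1.4]
grip_width: 27.0
gripper_force: 14.6
```

Run:
```python
from h import *
s=manip.observe();p=s['position'];print(p,s['joint_positions'])
go(453.7,271.5,130)
```

```text
[639.57549924 176.23249846  65.79116186] [-18.24972975  45.25632694  -1.53963769  91.77991456   1.59298067
  42.97888699  63.47369277]
turn 0.0 shift cm [19.49  7.52 -6.42] rows 3.5
```

Run:
```python
from w import *
print(s['grip_width'],s['gripper_force'])
D=eyes.snapshot('side')
o=np.zeros((600,640,3),np.uint8);o[:400]=W['img'];o[400:,:320]=cv2.resize(D['img'][125:195,280:392],(320,200),interpolation=2)
S=eyes.snapshot('scene');o[400:,320:]=cv2.resize(S['img'][130:200,230:342],(320,200),interpolation=2)
cv2.imwrite('pics/w7.png',o[:,:,::-1])
```

```text
18.525 [639.6 176.2  65.8] 173.97601022787262
26.849534810431194 14.640574796248984
```

View pics/w7.png

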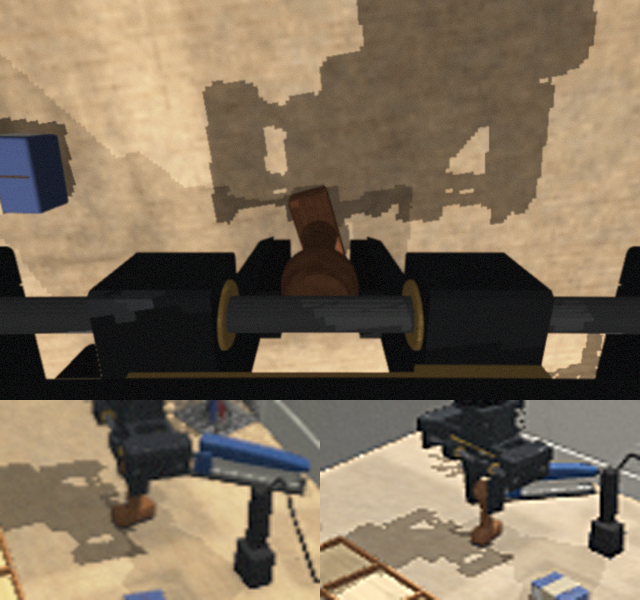

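Run:
```python
from w import *
for dx in(-15,0,15): print(dx,proj(W,[[639.6+dx,176.2,85],[639.6+dx,176.2,66],[639.6+dx,176.2,46],[639.6+dx,176.2,20]]).tolist())
ys,xs=np.nonzero((r-b>15)&(r<150)&(r>50)&(np.indices(r.shape)[0]>180)&(np.indices(r.shape)[0]<297)&(abs(np.indices(r.shape)[1]-320)<45))
for y in range(200,297,6): q=xs[ys==y]; print(y,q.min(),q.max(),end='; ')
```

```text
18.725 [639.6 176.2  65.8] 173.97578627549944
-15 [[315.7758431994595, 264.02228476961034], [316.3173866606544, 242.79467617274878], [316.75086187540654, 225.79671243352797], [317.17715121011094, 209.07492026803152]]
0 [[320.2622634152423, 301.91225075118155], [320.2093115886376, 276.3610545425754], [320.16661737318265, 255.75445456583265], [320.1243562957269, 235.35242775577197]]
15 [[324.47548692738553, 337.52148708737224], [323.89285631771764, 308.1460784607044], [323.4200850493554, 284.2981743490968], [322.9494019620677, 260.5453391131965]]
200 276 364; 206 276 364; 212 276 364; 218 287 349; 224 283 344; 230 295 348; 236 297 348; 242 290 350; 248 290 349; 254 290 350; 260 296 339; 266 291 347; 272 301 337; 278 293 349; 284 290 350; 290 287 346; Traceback (most recent call last):
  File "<stdin>", line 4, in <module>
    return umr_minimum(a, axis, None, out, keepdims, initial, where)
ValueError: zero-size array to reduction operation minimum which has no identity
```

Emit:
apply_moves([
  [[5,0,0,0,0],[5,0,0,0,0],[5,-0.6,0,0,0],[5,0,0,0,0],[2,0,0,0,0],[2,0,0,0,0],[2,0,0,0,0],[2,0,0,0,0],[2,0,0,0,0]],
], newtons=20)

```text
time: 19.85
position: [645.5, 175.6, 65.8]
orientation: [180.0, 0.0, 174.0]
wrist_force: [-0.1, 0.2, 0.9]
grip_width: 26.9
gripper_force: 19.5
```

Emit:
apply_moves([
  [[5,0,0,0,0],[5,0,0,0.4,0],[5,0,0,0,0],[5,0,0,0,0],[2,0,0,0,0],[2,0,0,0,0],[2,0,0,0,0],[2,0,0,0,0],[2,0,0,0,0]],
])

```text
time: 20.98
position: [645.6, 175.7, 61.9]
orientation: [180.0, 0.0, 174.0]
wrist_force: [0.1, 0.4, 0.5]
grip_width: 26.0
gripper_force: 19.9
```

Emit:
apply_moves([
  [[5,0,0,0,0],[5,0,0,-0.8,0],[5,0,0,0,0],[5,0,0,0,0],[2,0,0,0,0],[2,0,0,0,0],[2,0,0,0,0],[2,0,0,0,0],[2,0,0,0,0]],
])

```text
time: 22.1
position: [645.5, 175.5, 69.7]
orientation: [180.0, -0.0, 174.0]
wrist_force: [0.7, -0.3, -0.1]
grip_width: 27.7
gripper_force: 19.7
```

Emit:
apply_moves([
  [[2,0,0,-0.5,0],[2,0,0,-1,0],[2,0,0,-2,0],[2,0,0,-2,0],[2,0,0,-1,0],[2,0,0,0,0]],
])

```text
time: 22.85
position: [646.2, 175.6, 136.1]
orientation: [180.0, 0.1, 174.0]
wrist_force: [-0.3, -0.6, -0.3]
grip_width: 27.9
gripper_force: 19.7
```

Run:
```python
from h import *
s=manip.observe();print(s['position'],s['grip_width'],s['wrist_force'])
D=eyes.snapshot('side');S=eyes.snapshot('scene')
o=np.zeros((300,800,3),np.uint8);o[:,:400]=cv2.resize(D['img'][120:190,270:363],(400,300),interpolation=2)
o[:,400:]=cv2.resize(S['img'][130:200,240:333],(400,300),interpolation=2)
cv2.imwrite('pics/st.png',o[:,:,::-1])
go(453.7,271.5,135)
```

```text
[646.19718632 175.64679093 136.07466289] 27.87083989584744 [-0.29824522 -0.59075916 -0.29987751]
turn 0.0 shift cm [20.05  7.55 -0.06] rows 3.4
```

View pics/st.png

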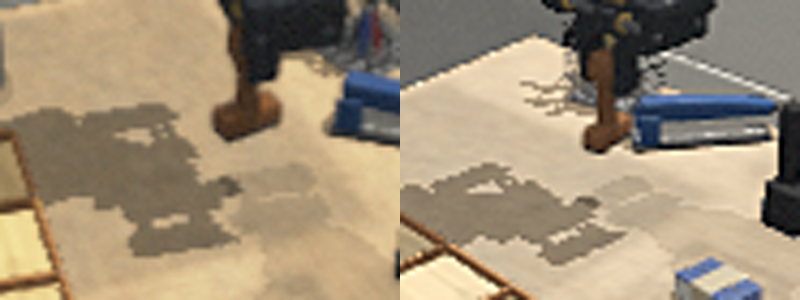

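Run:
```python
from w import *
D=eyes.snapshot('side');S=eyes.snapshot('scene')
print(tri((S,D),([(288.3,161)],[(327.4,147.2)])))
for d,(x0,y0,x1,y1) in((S,(278,140,300,170)),(D,(315,125,342,156))):
    q=d['img'].astype(int);R,G,B=q[:,:,0],q[:,:,1],q[:,:,2];m=(R<160)&(R-B>30)&(G<100);z=np.zeros_like(m);z[y0:y1,x0:x1]=m[y0:y1,x0:x1];_,st,c=comp(z);print(st,c)
cv2.imwrite('pics/w8.png',W['img'][:,:,::-1])
```

```text
23.05 [645.  175.3 133.9] 173.97394712647852
[640.5 168.   77.8]
[283 142  11  23 121] [287.  154.4]
[319 138  16  15 127] [326.4 146.3]
```

View pics/w8.png

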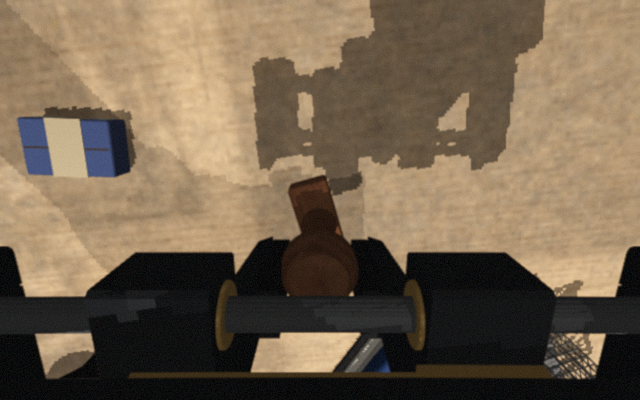

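Emit:
apply_moves([
  [[2,0,0,2.5,0],[2,0,0,2.3,0],[2,0,0,1.2,0],[2,0,0,0.5,0],[2,0,0,0,0],[3,0,0,0,0],[4,0,0,0,0],[5,0,0,0,0],[5,1,0,0,0],[5,0,0,0,0]],
])

```text
time: 24.4
position: [634.4, 176.9, 69.6]
orientation: [-180.0, -0.1, 174.0]
wrist_force: [-0.4, 0.5, -1.0]
grip_width: 49.9
gripper_force: 0.0
```

Emit:
apply_moves([
  [[2,0,0,0.4,0],[2,0,0,0,0],[2,0,0,0,0],[2,0,0,0,0],[2,0,0,0,0]],
])

```text
time: 25.02
position: [635.6, 176.5, 65.7]
orientation: [-180.0, -0.0, 174.0]
wrist_force: [0.6, 0.1, -1.3]
grip_width: 26.5
gripper_force: 19.7
```

Emit:
apply_moves([
  [[2,0,0,-0.5,0],[2,0,0,-1,0],[2,0,0,-2,0],[2,0,0,-2,0],[2,0,0,-1,0],[2,0,0,0,0],[2,0,0,0,0]],
])

```text
time: 25.9
position: [635.1, 176.4, 130.2]
orientation: [-180.0, -0.1, 174.0]
wrist_force: [-0.1, -0.2, -0.7]
grip_width: 26.9
gripper_force: 19.7
```

Run:
```python
from w import *
print(s['grip_width'],s['wrist_force'])
m=(r-b>15)&(r<140)&(r-g>10)&(g<75);m[297:]=0;m[:170]=0;m[:,:275]=0;m[:,365:]=0
m,st,c=comp(m);ys,xs=np.nonzero(m);print(st,[(y,xs[ys==y].min(),xs[ys==y].max()) for y in range(st[1],st[1]+st[3],8)])
p=s['position']
for dx in(-15,-8,0): print(dx,proj(W,[[p[0]+dx,p[1],p[2]+19],[p[0]+dx,p[1],p[2]],[p[0]+dx,p[1],p[2]-46]]).round(0).tolist())
go(453.7,271.5,135)
```

```text
26.0 [635.  176.4 129.9] 173.9777369800358
26.561331679672374 [-0.9 -0.  -0.3]
[ 282  194   76  102 4769] [(194, np.int64(318), np.int64(322)), (202, np.int64(291), np.int64(326)), (210, np.int64(287), np.int64(328)), (218, np.int64(288), np.int64(330)), (226, np.int64(291), np.int64(333)), (234, np.int64(294), np.int64(335)), (242, np.int64(297), np.int64(338)), (250, np.int64(300), np.int64(340)), (258, np.int64(302), np.int64(343)), (266, np.int64(291), np.int64(345)), (274, np.int64(288), np.int64(349)), (282, np.int64(285), np.int64(353)), (290, np.int64(283), np.int64(357))]
-15 [[316.0, 264.0], [316.0, 243.0], [317.0, 209.0]]
-8 [[318.0, 282.0], [318.0, 258.0], [319.0, 221.0]]
0 [[320.0, 301.0], [320.0, 276.0], [320.0, 235.0]]
turn 0.0 shift cm [19.   7.6 -0.5] rows 3.3
```

Emit:
apply_moves([
  [[2,1,0.4,0,0],[2,3,1.2,0,0],[2,4,1.6,0,0],[2,4,1.6,0,0],[2,3.5,1.4,0,0],[2,2.3,0.9,0,0],[2,1.2,0.5,0,0],[2,0,0,0,0],[2,0,0,0,0]],
])

```text
time: 27.12
position: [455.7, 271.4, 130.8]
orientation: [-180.0, 0.0, 173.9]
wrist_force: [-0.1, -0.0, -0.9]
grip_width: 26.7
gripper_force: 19.7
```

Run:
```python
from w import *
print(s['grip_width'])
go(453.7,271.5,69.5)
# inner floor colour mask: compartments seen by wrist
hsv=cv2.cvtColor(W['img'],cv2.COLOR_RGB2HSV)
br=((r<150)&(r-b>45)&(r-g>25)).astype(np.uint8)
print('rim cols per row',[(y,np.flatnonzero(br[y])[[0,-1]].tolist() if br[y].any() else None) for y in range(10,240,20)])
print(proj(W,[[500.6-9.7,266+0,12],[505.5,313,12],[475,43,12],[412,322,12]]))
```

```text
27.225 [455.6 271.3 130.7] 173.8740538189504
26.333904703130187
turn 0.0 shift cm [ 0.2 -0.   6.1] rows 1.0
rim cols per row [(10, None), (30, None), (50, None), (70, None), (90, None), (110, None), (130, [442, 442]), (150, [4, 382]), (170, [9, 381]), (190, [14, 600]), (210, [19, 374]), (230, [24, 599])]
[[318.1 243.5]
 [379.8 254.8]
 [ 29.6 253.3]
 [384.6 132.9]]
```

Emit:
apply_moves([
  [[2,0.2,0,1.5,0],[2,0,0,2,0],[2,0,0,1.3,0],[2,0,0,0.8,0],[2,0,0,0.4,0],[2,0,0,0,0],[2,0,0,0,0]],
])

```text
time: 28.1
position: [452.9, 272.5, 71.2]
orientation: [180.0, 0.0, 174.0]
wrist_force: [0.0, 0.2, -1.1]
grip_width: 26.8
gripper_force: 19.7
```

Emit:
apply_moves([
  [[2,0,0,0.15,0],[2,0,0,0.05,0],[2,0,0,0,0],[2,0,0,0,0]],
])

```text
time: 28.6
position: [452.7, 272.3, 68.8]
orientation: [180.0, 0.0, 174.0]
wrist_force: [0.7, 0.4, -1.2]
grip_width: 26.8
gripper_force: 19.7
```

Emit:
apply_moves([
  [[2,0,0,0.1,0],[2,0,0,0,0],[2,0,0,0,0]],
])

```text
time: 28.98
position: [452.8, 272.5, 68.4]
orientation: [180.0, 0.0, 174.0]
wrist_force: [-1.7, -0.8, 7.5]
grip_width: 26.9
gripper_force: 19.5
```

Emit:
apply_moves([
  [[3.5,0,0,0,0],[5,0,0,0,0],[5,0,0,0,0],[5,0,0,-2,0],[5,0,0,-4,0],[5,0,0,-6,0],[6.5,-2,-3,-4,0],[6.5,-3,-5,-1.2,0],[6.5,-3,-5.5,0,0],[6.5,-3,-5.5,0,0]],
])

```text
time: 30.22
position: [542.6, 70.3, 240.1]
orientation: [180.0, 0.1, 174.0]
wrist_force: [0.1, 0.9, 0.2]
grip_width: 65.2
gripper_force: 0.0
```

Emit:
apply_moves([
  [[6.5,-2,-4,0,0],[6.5,-1.4,-2.3,0,0],[6.5,0,0,0,0],[6.5,0,0,0,0],[6.5,0,0,0,0]],
])

```text
time: 30.85
position: [568.7, 7.7, 239.7]
orientation: [180.0, -0.0, 174.1]
wrist_force: [0.1, -0.6, -0.7]
grip_width: 65.0
gripper_force: 0.0
```

```bash
cat > b.py <<'E'
from w import *
ii=np.indices(r.shape)
c=proj(W,[[587,9,22]])[0];print(c)
m=(b-r>15)&(abs(ii[1]-c[0])<60)&(abs(ii[0]-c[1])<50)&(ii[0]<240)
n,l,st,cc=cv2.connectedComponentsWithStats(m.astype(np.uint8));k=[i for i in range(1,n) if st[i,4]>60];print(st[k].tolist())
h=cv2.convexHull(np.argwhere(np.isin(l,k))[:,::-1].astype(np.int32)).reshape(-1,2)
print('box z22',cv2.minAreaRect(plane(W,h,22)[:,:2].astype(np.float32)))
E
python3 b.py
```

```text
30.95 [568.9   7.1 239.8] 174.08326820099353
[323.2 190.6]
[[289, 172, 18, 37, 593], [330, 173, 19, 37, 614]]
box z22 ((586.7369995117188, 4.064170837402344), (61.13908386230469, 38.752437591552734), 82.58243560791016)
```

Emit:
apply_moves([
  [[8.8,-1.8,-0.1,2,0],[8.8,0,0,4,0],[8.8,0,0,5,0],[8.8,0,0,4,0],[8.8,0,0,3,0],[8.8,0,0,2,0],[8.8,0,0,1,0],[8.8,0,0,0,0],[8.8,0,0,0,0]],
])

```text
time: 32.08
position: [587.8, 2.9, 30.8]
orientation: [180.0, 0.1, 174.0]
wrist_force: [0.7, 0.2, 1.3]
grip_width: 88.3
gripper_force: 0.0
```

Emit:
apply_moves([
  [[5,0,0,0,0],[5,0,0,0,0],[5,0,0,0,0],[5,0,0,0,0],[5,0,0,0,0]],
], newtons=15)

```text
time: 32.7
position: [587.1, 3.0, 30.0]
orientation: [180.0, 0.0, 174.0]
wrist_force: [-1.2, 0.4, 4.5]
grip_width: 61.9
gripper_force: 14.9
```

Run:
```python
from h import *
s=manip.observe();print(s['position'],s['grip_width'])
go(434.3,94.5,100)
```

```text
[587.14275748   2.99390062  30.04908619] 61.885486797426594
turn 0.0 shift cm [16.16  7.49 -7.  ] rows 3.1
```

Gripped (61.9 mm). Lift, carry, and lower into the −89 compartment.

Emit:
apply_moves([
  [[5,0,0,-1,0],[5,0,0,-2.5,0],[5,0,0,-2.5,0],[5,2,1,-1,0],[5,4,1.8,0,0],[5,4,1.8,0,0],[5,3.5,1.6,0,0],[5,1.7,0.9,0,0],[5,1,0.4,0,0],[5,0,0,0,0]],
])

```text
time: 33.95
position: [434.2, 94.5, 99.9]
orientation: [-180.0, 0.0, 174.0]
wrist_force: [0.7, -0.2, -1.4]
grip_width: 62.3
gripper_force: 14.9
```

Emit:
apply_moves([
  [[5,0,0,2,0],[5,0,0,2,0],[5,0,0,1.5,0],[5,0,0,0.6,0],[5,0,0,0.3,0],[5,0,0,0,0],[5,0,0,0,0]],
])

```text
time: 34.83
position: [434.0, 94.6, 36.1]
orientation: [180.0, 0.0, 174.0]
wrist_force: [0.3, -0.3, -1.0]
grip_width: 62.0
gripper_force: 14.9
```

Emit:
apply_moves([
  [[5,0,0,0.2,0],[5,0,0,0.1,0],[5,0,0,0,0],[5,0,0,0,0]],
])

```text
time: 35.33
position: [433.8, 94.6, 33.0]
orientation: [180.0, 0.0, 174.0]
wrist_force: [-1.8, -0.2, 5.5]
grip_width: 61.7
gripper_force: 14.9
```

Emit:
apply_moves([
  [[7.5,0,0,0,0],[7.5,0,0,0,0],[7.5,0,0,-2,0],[7.5,0,0,-5,0],[7.5,0,0,-6,0],[7.5,-1,-1,-5,0],[5,-3,-4,-2.7,0],[5,-4,-5,0,0],[5,-4,-5,0,0],[5,-4,-5,0,0]],
])

```text
time: 36.58
position: [570.2, -118.9, 239.7]
orientation: [180.0, 0.0, 174.0]
wrist_force: [1.8, 0.7, 0.6]
grip_width: 50.0
gripper_force: 0.0
```

Emit:
apply_moves([
  [[5,-2.3,-4,0,0],[5,-1.2,-2.3,0,0],[5,0,0,0,0],[5,0,0,0,0],[5,0,0,0,0]],
])

```text
time: 37.2
position: [597.4, -181.8, 239.7]
orientation: [179.9, -0.0, 174.1]
wrist_force: [-0.1, 0.2, -0.7]
grip_width: 50.4
gripper_force: 0.0
```

Run:
```python
from w import *
red=(r>110)&(g<70)&(b<70);red[300:]=0
n,l,st,c=cv2.connectedComponentsWithStats(red.astype(np.uint8))
for i in range(1,n):
    if st[i,4]>100: print(st[i],c[i],'z92',plane(W,[c[i]],92)[0])
go(628.5,-186.7,58)
```

```text
37.3 [ 597.5 -182.4  239.9] 174.06381686243813
[302 213  30  27 623] [316.1 225.8] z92 [ 628.4 -188.5   92. ]
turn 0.0 shift cm [-3.1 -0.1 18.2] rows 3.0
```

Emit:
apply_moves([
  [[5,-2,-0.2,0,0],[5,-1.1,0,2,0],[5,0,0,4,0],[5,0,0,5,0],[5,0,0,4,0],[5,0,0,2,0],[5,0,0,1.2,0],[5,0,0,0,0],[5,0,0,0,0]],
])

```text
time: 38.42
position: [629.2, -189.2, 59.2]
orientation: [-180.0, 0.1, 174.0]
wrist_force: [-0.5, -0.3, -0.4]
grip_width: 49.8
gripper_force: 0.0
```

Emit:
apply_moves([
  [[2,0,0,0,0],[2,0,0,0,0],[2,0,0,0,0],[2,0,0,0,0],[2,0,0,0,0]],
])

```text
time: 39.05
position: [628.4, -188.9, 58.1]
orientation: [-180.0, 0.0, 174.0]
wrist_force: [0.2, 0.3, 3.1]
grip_width: 26.0
gripper_force: 15.0
```

Run:
```python
from h import *
s=manip.observe();print(s['position'],s['grip_width'])
go(444,183,155)
```

```text
[ 628.42644199 -188.94225948   58.09022823] 25.989247909938843
turn 0.0 shift cm [22.25 35.05 -9.69] rows 6.8
```

Emit:
apply_moves([
  [[2,0,0,-1.5,0],[2,0,0,-3.5,0],[2,1,1.5,-3.5,0],[2,3,4,-1.2,0],[2,3.5,5,0,0],[2,3.5,5,0,0],[2,3.5,5,0,0],[2,3,5,0,0],[2,2.5,4.5,0,0],[2,1.3,3,0,0]],
])

```text
time: 40.3
position: [449.7, 164.1, 155.5]
orientation: [179.9, 0.0, 174.1]
wrist_force: [-0.0, -0.6, -0.5]
grip_width: 25.9
gripper_force: 15.0
```

Emit:
apply_moves([
  [[2,0.9,2,0,0],[2,0,0,0,0],[2,0,0,0,0],[2,0,0,0,0]],
])

```text
time: 40.8
position: [444.6, 181.2, 154.8]
orientation: [-180.0, 0.0, 173.8]
wrist_force: [0.2, -0.3, -0.1]
grip_width: 25.8
gripper_force: 15.0
```

Run:
```python
from w import *
print(s['grip_width']);go(444,183,61.2)
```

```text
40.9 [444.5 181.5 154.8] 173.87180920830295
26.124044744685328
turn 0.0 shift cm [0.1 0.1 9.4] rows 1.5
```

Emit:
apply_moves([
  [[2,0,0.1,2.5,0],[2,0,0,3,0],[2,0,0,2,0],[2,0,0,1.1,0],[2,0,0,0.5,0],[2,0,0,0.2,0],[2,0,0,0,0],[2,0,0,0,0]],
])

```text
time: 41.9
position: [444.6, 183.6, 62.2]
orientation: [180.0, 0.0, 174.0]
wrist_force: [-0.1, -0.5, -1.1]
grip_width: 26.1
gripper_force: 15.0
```

Emit:
apply_moves([
  [[2,0,0,0.1,0],[2,0,0,0,0],[2,0,0,0,0]],
])

```text
time: 42.28
position: [444.5, 183.7, 61.0]
orientation: [180.0, 0.0, 174.0]
wrist_force: [-0.3, -0.9, 4.0]
grip_width: 26.0
gripper_force: 15.0
```

Emit:
apply_moves([
  [[3,0,0,0,0],[4,0,0,0,0],[5,0,0,0,0],[5,0,0,-2,0],[5,0,0,-4,0],[5,0,0,-6,0],[5,0,0,-5,0],[5,0,0,-3,0],[5,0,0,0,0],[5,0,0,0,0]],
])

```text
time: 43.52
position: [443.6, 183.2, 259.8]
orientation: [-180.0, -0.1, 174.0]
wrist_force: [0.0, 0.4, -0.9]
grip_width: 50.1
gripper_force: 0.0
```

Run:
```python
from w import *
ii=np.indices(r.shape)
u=np.array([.109,.994]);v=np.array([.994,-.109]);c0=np.array([444,183])
# tray inner corners per compartment, predicted px
for k in(-89,0,89):
    q=[np.r_[c0+(k+a)*u+bb*v,3] for a,bb in((-42,-42),(42,-42),(42,42),(-42,42))];print(k,proj(W,q).round(0).tolist())
red=(r>110)&(g<70)&(b<70)&(ii[0]<235);_,st,c=comp(red);print('cap',st,plane(W,[c],95)[0])
bl=(b-r>15)&(ii[0]<235)&(ii[0]>60);n,l,st,c=cv2.connectedComponentsWithStats(bl.astype(np.uint8));k=[i for i in range(1,n) if st[i,4]>60];print(st[k].tolist())
h=cv2.convexHull(np.argwhere(np.isin(l,k))[:,::-1].astype(np.int32)).reshape(-1,2);R=cv2.minAreaRect(plane(W,h,25)[:,:2].astype(np.float32));print('box',R,(np.array(R[0])-c0)@u,(np.array(R[0])-c0)@v)
t3=proj(W,[[452,272,60]])[0];m=(r<130)&(r-b>20)&(g<80)&(abs(ii[1]-t3[0])<40)&(abs(ii[0]-t3[1])<45);_,st,c=comp(m);print('stamp',t3,st,c,plane(W,[c],50)[0])
D=eyes.snapshot('side');S=eyes.snapshot('scene')
for nm,d in(('S',S),('D',D)):
    q=d['img'].astype(int);R_,G,B=q[:,:,0],q[:,:,1],q[:,:,2];m=(R_>120)&(G<80)&(B<80);n,l,st,c=cv2.connectedComponentsWithStats(m.astype(np.uint8))
    print(nm,[(c[i].round(0).tolist(),st[i,4]) for i in range(1,n) if st[i,4]>15], 'expected caps',proj(d,[[444,180,88],[440,-243,88]]).round(0).tolist())
    a=np.array([[452,270,z] for z in(5,68)]);p=proj(d,a);print('stamp px',p.round(0).tolist(),[d['img'][int(y),int(x)].tolist() for x,y in p])
```

```text
43.625 [443.4 183.1 259.4] 173.9772327510178
-89 [[201.0, 130.0], [278.0, 130.0], [280.0, 203.0], [208.0, 203.0]]
0 [[282.0, 130.0], [359.0, 130.0], [356.0, 204.0], [284.0, 203.0]]
89 [[363.0, 130.0], [439.0, 131.0], [432.0, 204.0], [360.0, 204.0]]
cap [308 173  28  27 596] [443.7 183.8  95. ]
[[209, 152, 18, 36, 560], [249, 153, 19, 36, 647]]
box ((433.6004638671875, 95.90141296386719), (61.93476486206055, 38.47036361694336), 82.71842956542969) -87.70954495239258 -0.843392929077149
stamp [412.1 176.9] [ 373  132   71   77 1871] [411.  180.5] [457.9 273.3  50. ]
S [([299.0, 125.0], np.int32(34)), ([245.0, 177.0], np.int32(52)), ([347.0, 230.0], np.int32(64)), ([492.0, 317.0], np.int32(47)), ([498.0, 311.0], np.int32(38)), ([483.0, 324.0], np.int32(65)), ([485.0, 316.0], np.int32(36)), ([574.0, 318.0], np.int32(18)), ([578.0, 340.0], np.int32(30))] expected caps [[245.0, 177.0], [348.0, 228.0]]
stamp px [[232.0, 188.0], [230.0, 173.0]] [[96, 66, 46], [74, 50, 30]]
D [([264.0, 155.0], np.int32(69)), ([315.0, 258.0], np.int32(110))] expected caps [[265.0, 156.0], [316.0, 260.0]]
stamp px [[261.0, 161.0], [259.0, 145.0]] [[95, 61, 49], [90, 63, 36]]
```

```bash
python3 -c "
from rig import order
print(order.close_job())"
```

```text
the job is handed in; nothing more can be done
None
```

Both kits are made up and handed in at about 44 s: label roll and a glue stick in the two-compartment tray; stamp, staples and the other glue stick in the three-compartment tray, each confirmed upright in its compartment by camera. I viewed 15 pictures, one over the limit of 14.

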